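Load spacer collars on an arbor stand

ROBOT

A 6-joint arm with a two-finger parallel gripper is mounted at the origin on the work surface. World frame = base frame: x ahead of the robot, y to its left, z up, the work surface at z = 0. Lengths are in mm, angles in rad, forces in N, time in s.
With the tool pointing down it reaches from about 300 to 775 mm from the base axis. Payload 14.6 kg.
Tool frame: the origin (TCP) lies at the very end of the fingers, on their centre line; the grasp point (between the pads) lies 19 mm behind it; z points along the fingers, y is the line along which they close (so a half turn about z gives the same grasp; the last joint's range is limited). The gripper opens to 94 mm and grips with 3 to 60 N. Pads are 16 mm wide; open, the fingers measure 119 mm over their backs; the gripper's body (75 mm by 177 mm) begins 78 mm behind the grasp point.
Start: joints at [-1.375, 0.3, 1.521, -0, 1.321, -0.067], TCP at [142.875, -531.108, 205.446] pointing down, gripper open.
Joint ranges: [-3.03, 3.03], [-0.79, 2.21], [0.23, 2.52], [-1.04, 4.18], [0, 3.07], [-2.55, 2.55]. Speed limits (rad/s): [2.22, 2.22, 2.57, 3.14, 3.14, 3.14].

INTERFACE

Orientations are given as [roll, pitch, yaw] about the fixed x, y, z axes, in that order (R = Rz(yaw) Ry(pitch) Rx(roll)).
In Python, from cell import manip gives the robot as it stands.
- The arm moves only by the tool servo_tool, never from a script. Its argument "rows" is a list of rows, each a list of 7 numbers: the turn, a rotation vector about the world's x, y, z in degrees, then the shift along the world's x, y, z in mm, then the closure, from 0 (fully open) to 1 (shut). In form: [[rx, ry, rz, dx, dy, dz, fingers], ...]. A call has 1 to 20 rows; each row shifts and turns the commanded pose from where the row before left it; what a row does not reach is not made up. A row lasts 1/8 s, in which the tool goes at most 62.5 mm and 10.7 degrees, less where a joint would pass 70% of its speed; a pose out of reach is approached as far as the arm can. A call with a gripper value outside its range is refused whole. The fingers move at their own pace and stop on an object; "grip_force" is the grip in N (left out, the last holds). Time passes only in rows, so rows that do not move let the fingers close. It gives the time, the measured TCP pose, the force, the opening and the grip force at its end, in the units of the state.
- manip.read_state(): the state, without advancing time (a new reading comes with each control period).
- manip.camera(name): name is "scene" or "top" or "wrist"; returns the picture (400x640x3 uint8, red, green, blue); there is no depth.
- manip.camera_info(name): a dict with "fx", "fy", "cx", "cy" (pixels), "position" and "rotation" of the camera in the world; the wrist camera has in their place "T_tool_cam" (4x4, takes a point from camera to tool coordinates, whose origin is the TCP and whose axes are the flange's). Camera axes: x right, y down, z forward; pixel columns grow to the right and rows downward; lengths in mm; the calibration is good to about 2 mm. A picture is of the moment at which its call begins: read the wrist's pose just before it. camera_info takes no time and is no camera call.
- manip.sign_off(): hands the job in; it is judged then, once.
The state is a dict: "clock": time; "joints": joint angles; "qd": joint speeds; "effort": joint torques, N m; "eef_pos": TCP position; "eef_rot": TCP orientation; "wrist_force": force on the tool from outside, world axes, zero at the start; "moment": the same for the moment, N m; "finger_gap": finger opening in mm; "finger_force": force on a finger pad.
Only numpy, scipy, OpenCV 4.12 (cv2) and the standard library are available. Lean on these libraries where they do the work, as an engineer would, in place of code of your own. Each camera call takes 0.05 s, during which the arm holds its last target. There are 200 camera calls.

TASK

Pull the arbor stand's spring-loaded keeper back by its red knob, all the way out to its stop, so that the post is clear. Then thread the three spacer collars down the post, one after another - brass first, steel next, black last - lowering each one until it is fully home and flat rather than letting it drop, and let go. Leave everything else on the bench standing where it is, and keep off the dial-indicator stand.

Things in the scene. Friction and masses are not known exactly. Their poses are not given: they have to be found in the camera images.
- stand: Fixed grey arbor stand. Origin on the table directly under the post; z up, its +x axis is the direction in which the keeper pulls out. Base plate 210 x 80 x 12 mm (local x from -45 to +165, y from -40 to +40). Bright steel post 20 mm in diameter, cylindrical to 50 mm above the table, then tapering to a 10 mm wide tip at 62 mm.
- guide (a point): Centre of the top of the stand's grey guide block, 62 mm above the table: 50 x 50 mm in plan, solid down to the base, local x 65 to 115 mm from the post axis; two dark cheeks on it reach 74 mm, on either side of the keeper. Axes of the stand.
- seat (a point): Point on the post's axis at the top face of the base plate (12 mm above the table), where the underside of the first collar comes to rest; axes parallel to the stand's.
- keeper (a joint): Keeper slide: a flat steel tongue 24 mm wide and 6 mm thick, from 65 to 71 mm above the table, that covers the post tip at the start (its end lies 12 mm beyond the post axis at 0). Value in m: 0 fully in, 0.050 at the outward stop, when its end is 38 mm from the post axis; it starts between 0 and 0.012. Sprung inward, but friction holds it where it is left; 6 to 9 N to pull.
- knob_top (a point): Centre of the top of the keeper's red knob, which moves with the keeper: upright cylinder 20 mm in diameter and 26 mm high (77 to 103 mm above the table), on the local x axis of the stand, 100 mm from the post axis at keeper value 0. Its axes are the stand's.
- brass_collar: Loose brass collar, 58 mm outside diameter, 23 mm bore, 14 mm high, lying flat. Origin at the centre of its underside, z up along the bore.
- steel_collar: Loose bright steel collar, 50 mm outside diameter, 23 mm bore, 14 mm high, lying flat. Origin at the centre of its underside, z up along the bore.
- black_collar: Loose black collar, 42 mm outside diameter, 23 mm bore, 12 mm high, lying flat. Origin at the centre of its underside, z up along the bore.
- chrome_holder: Bystander: upright loose steel holder with a black cap, 36 mm in diameter, 54 mm high; it stands among the collars. Origin at the centre of its underside.
- eyepiece: Bystander: upright loose black and silver eyepiece, 34 mm in diameter, 60 mm high. Origin at the centre of its underside.
- oil_can: Bystander: upright loose green oil jar with a red cap, 40 mm in diameter, 70 mm high. Origin at the centre of its underside.
- collet: Bystander: upright loose pointed steel collet, 24 mm in diameter, 44 mm high, close to the stand. Origin at the centre of its underside.
- drill_chuck: Bystander: upright loose dark drill chuck with a silver band, 41 mm in diameter, 54 mm high, beside the stand. Origin at the centre of its underside.
- step_clamp: Bystander: loose black step clamp lying on the table, 70 mm long (local x), 24 mm wide, 34 mm high. Origin at the centre of its underside.
- indicator: Fixed dial-indicator stand: base 55 x 50 x 50 mm, a 12 mm pole up to 190 mm, a short arm with a dial 44 mm across centred 41 mm to local +x and 34 mm to local -y of the pole at 150 mm height, stylus down to 102 mm. Origin on the table under the pole.
Things that resemble listed ones, but are neither listed nor needed, are in the scene too. Of the things like the brass_collar, leave any that is blue, pink or purple; of the rest the larger one is meant.

How it is judged:
By the outcome, as a careful person would: the job done as asked, in the order asked, and still so for the second after the job is handed in, with the robot touching nothing.
It also fails if it takes over 72 s, if anything falls off the work surface, if the arm or the gripper's body presses on something with over 40 N, if the wrist force passes 120 N, or if a joint passes its speed limit or range.

## Working session

There is one attempt and no reset: what is moved stays moved. The work goes in short steps, Python scripts to look and compute and a tool call to move; the robot and the scene stay as the last step left them, time stands still between calls to the robot, and variables do not carry over. Pictures are saved under pics/ and viewed, at most 10 in all, crops included, and the job is handed in when it is done.

Besides the shell and the picture viewer there is one more tool, called as name(argument=value, ...) on one line, values as JSON. servo_tool: Moves the arm, as the interface text tells. Its arguments: {"type":"object","properties":{"rows":{"type":"array","items":{"type":"array","items":{"type":"number"}}},"grip_force":{"type":"number"}},"required":["rows"]}

```bash
mkdir -p pics; python3 - <<'E'
from cell import manip
import cv2
for n in("top","scene"):
    cv2.imwrite(f"pics/{n}0.png",manip.camera(n)[:,:,::-1]); print(n,manip.camera_info(n))
s=manip.read_state();print(s)
print(manip.camera_info("wrist"))
E
```

```text
top {'fx': 432.0675041847657, 'fy': 432.0675041847657, 'cx': 320.20168125006376, 'cy': 201.23015928818322, 'position': array([451.94445704, -36.19457999, 870.3078709 ]), 'rotation': array([-2.9822346 ,  0.00593987, -1.55178978])}
scene {'fx': 367.723588721108, 'fy': 367.723588721108, 'cx': 316.6230934495322, 'cy': 197.80180772012739, 'position': array([1067.20665304, -493.52292961,  517.58656504]), 'rotation': array([-2.15332237,  0.00475063,  0.80604473])}
{'clock': 0.1, 'joints': array([-1.37459276e+00,  3.00391301e-01,  1.52149287e+00, -3.02832551e-05,
        1.32070397e+00, -6.66505134e-02]), 'qd': array([ 6.22297519e-05, -1.89149367e-03, -2.89219281e-03,  5.89680669e-04,
        5.00836891e-04,  1.06250028e-04]), 'effort': array([ 9.00542891e-04, -5.32645583e+01, -3.53282940e+01,  7.09587545e-02,
        2.34971254e-02, -6.06190315e-05]), 'eef_pos': array([ 142.82913285, -530.89628963,  204.96741773]), 'eef_rot': array([-3.14059742e+00, -3.70321151e-05,  2.62861569e-01]), 'wrist_force': array([ 0.8006401 , -0.79754757,  0.14676897]), 'moment': array([0.0155031 , 0.03359686, 0.01559048]), 'finger_force': 0.0, 'finger_gap': 94.10863672898442}
{'fx': 341.87438677496795, 'fy': 341.87438677496795, 'cx': 319.7153864820948, 'cy': 192.1032043291722, 'T_tool_cam': array([[-3.05510214e-04, -9.67609886e-01, -2.52450026e-01,
         7.37754096e+01],
       [ 9.99999928e-01, -2.38722856e-04, -2.95185539e-04,
        -7.19137079e-01],
       [ 2.25358854e-04, -2.52450098e-01,  9.67609889e-01,
        -1.78842733e+02],
       [ 0.00000000e+00,  0.00000000e+00,  0.00000000e+00,
         1.00000000e+00]])}
```

View pics/top0.png

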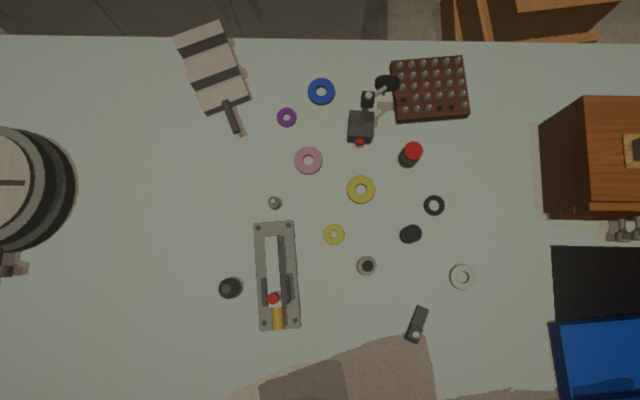

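View pics/scene0.png

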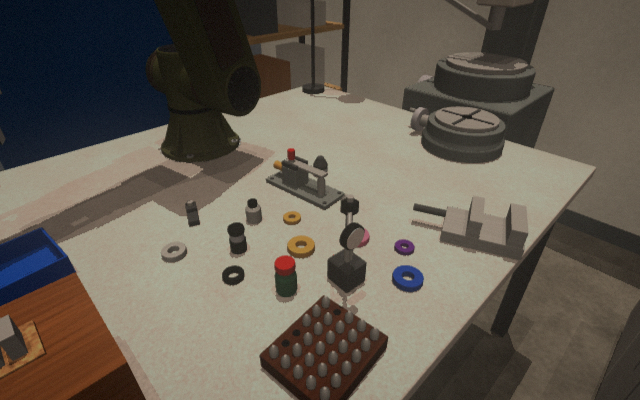

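```bash
cat > h.py <<'E'
import numpy as np,cv2
from scipy.spatial.transform import Rotation as R
from cell import manip
def pose(n):
    i=manip.camera_info(n)
    if n!="wrist": return i,R.from_euler('xyz',i['rotation']).as_matrix(),np.array(i['position'])
    s=manip.read_state(); A=R.from_euler('xyz',s['eef_rot']).as_matrix(); T=i['T_tool_cam']
    return i,A@T[:3,:3],A@T[:3,3]+s['eef_pos']
def ray(P,uv,z):
    i,A,p=P
    d=A@np.array([(uv[0]-i['cx'])/i['fx'],(uv[1]-i['cy'])/i['fy'],1]); return p+d*(z-p[2])/d[2]
def proj(P,X):
    i,A,p=P; c=A.T@(np.array(X)-p); return np.array([i['fx']*c[0]/c[2]+i['cx'],i['fy']*c[1]/c[2]+i['cy']])
E
python3 - <<'E'
from h import *
im=cv2.imread("pics/top0.png")
cv2.imwrite("pics/c1.png",cv2.resize(im[80:340,210:490][0:210],None,fx=2.85,fy=2.85,interpolation=cv2.INTER_CUBIC))
c=cv2.resize(im[215:335,215:335],None,fx=5,fy=5,interpolation=cv2.INTER_CUBIC);cv2.imwrite("pics/c2.png",c)
P=pose("top")
for n,uv,z in [("brass",(361,189),14),("small",(334,234),10),("steel",(463,277),14),("black",(434,205),12),("knob",(273,299),103),("holder",(366,266),54),("eyep",(411,234),60),("oil",(413,151),70),("collet",(274,203),44),("chuck",(230,288),54),("clamp",(417,324),34),("ind",(368,99),190)]: print(n,ray(P,uv,z).round(0))
E
```

```text
brass [ 616. -110.   14.]
small [524. -57.  10.]
steel [ 445. -310.   14.]
black [ 586. -257.   12.]
knob [402.  49. 103.]
holder [ 462. -117.   54.]
eyep [ 523. -200.   60.]
oil [ 681. -204.   70.]
collet [580.  61.  44.]
chuck [417. 135.  54.]
clamp [ 357. -214.   34.]
ind [ 734. -106.  190.]
```

View pics/c1.png

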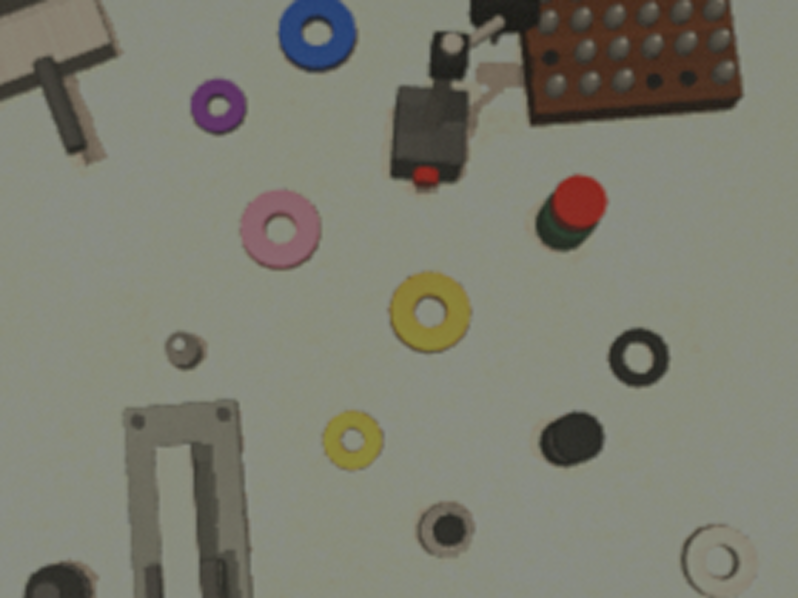

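View pics/c2.png

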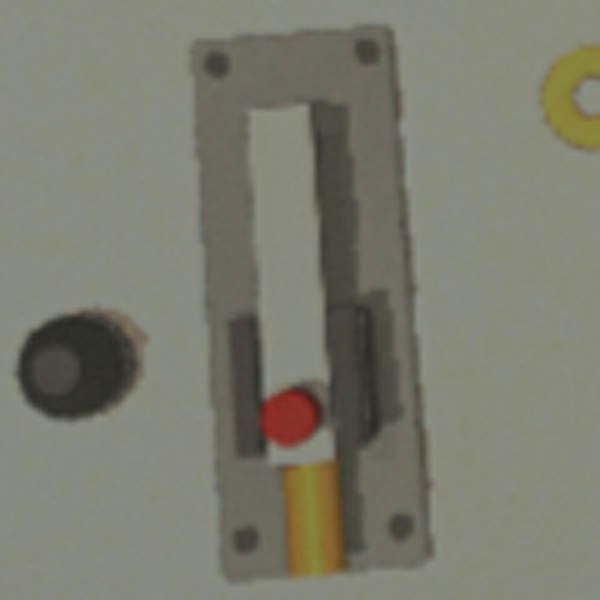

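```bash
python3 - <<'E'
from h import *
P=pose("top")
loc=np.array([[-45,-40],[-45,40],[165,-40],[165,40]])
px=np.array([[193,40],[392,27],[225,580],[430,562]])/5+215-.4
W=np.array([ray(P,u,12)[:2] for u in px])
Rr,e=R.align_vectors(np.c_[W-W.mean(0),[0]*4],np.c_[loc-loc.mean(0),[0]*4]); 
yaw=Rr.as_euler('xyz')[2]; M=Rr.as_matrix()[:2,:2]; o=W.mean(0)-M@loc.mean(0)
print(yaw,o,e,(M@loc.T).T+o-W)
k=ray(P,np.array([290,417])/5+215-.4,103)[:2]; print("knob",k,M.T@(k-o))
for n,uv,z in [("brass",(430,312),14),("steel",(719,560),14),("black",(638,357),12),("indbase",(428,180),50)]: print(n,ray(P,np.array(uv)/2.85+[210,80]-.3,z).round(1))
E
```

```text
-3.0414778837063077 [503.48079871  60.35276758] 1.988939212932643 [[ 0.13862593  0.09586095]
 [ 1.45438103 -0.11572567]
 [-0.67160246  0.50924323]
 [-0.9214045  -0.48937851]]
knob [403.41896268  50.15800565] [100.5797386    0.14277209]
brass [ 615.5 -109.4   14. ]
steel [ 446.5 -307.6   14. ]
black [ 586.3 -256.    12. ]
indbase [ 701.2 -104.5   50. ]
```

servo_tool(rows=[[0,0,10,15.3,34.2,0,0.3],[0,0,10,15.3,34.2,0,0.3],[0,0,10,15.3,34.2,0,0.3],[0,0,10,15.3,34.2,0,0.3],[0,0,10,15.3,34.2,0,0.3],[0,0,10,15.3,34.2,0,0.3],[0,0,10,15.3,34.2,0,0.3],[0,0,10,15.3,34.2,0,0.3],[0,0,10,15.3,34.2,0,0.3],[0,0,10,15.3,34.2,0,0.3],[0,0,10,15.3,34.2,0,0.3],[0,0,10,15.3,34.2,0,0.3],[0,0,10,15.3,34.2,0,0.3],[0,0,10,15.3,34.2,0,0.3],[0,0,10,15.3,34.2,0,0.3],[0,0,10,15.3,34.2,0,0.3],[0,0,10.7,15.2,33.6,0,0.3],[0,0,0,0,0,0,0.3]], grip_force=25)

```text
clock: 2.35
eef_pos: [403.0, 51.1, 205.1]
eef_rot: [3.141, -0.001, -3.037]
wrist_force: [-0.1, 0.1, 0.7]
finger_gap: 66.1
finger_force: 0.0
```

servo_tool(rows=[[0,0,0,0,-1,-35,0.3],[0,0,0,0,0,-35,0.3],[0,0,0,0,0,-35,0.4],[0,0,0,0,0,-16,0.6],[0,0,0,0,0,0,0.9],[0,0,0,0,0,0,0.9],[0,0,0,0,0,0,0.9],[0,0,0,0,0,0,0.9]])

```text
clock: 3.35
eef_pos: [402.9, 51.1, 85.2]
eef_rot: [3.136, 0.001, -3.043]
wrist_force: [-2.8, 28.0, 0.8]
finger_gap: 19.2
finger_force: 25.0
```

servo_tool(rows=[[0,0,0,0,1,0,0.9],[0,0,0,-10,-1,0,0.9],[0,0,0,-10,-1,0,0.9],[0,0,0,-10,-1,0,0.9],[0,0,0,-8,-0.8,0,0.9],[0,0,0,0,0,0,0.9]])

```text
clock: 4.1
eef_pos: [364.9, 47.4, 85.2]
eef_rot: [3.138, 0.002, -3.042]
wrist_force: [-2.0, 19.0, 1.1]
finger_gap: 19.3
finger_force: 25.0
```

servo_tool(rows=[[0,0,0,-5,0.5,0,0.9],[0,0,0,-4,-0.3,0,0.9],[0,0,0,-2,-0.2,0,0.9],[0,0,0,0,0,0,0.9]])

```text
clock: 4.6
eef_pos: [354.8, 46.5, 85.3]
eef_rot: [3.14, 0.003, -3.042]
wrist_force: [4.8, 9.3, -3.8]
finger_gap: 19.5
finger_force: 25.0
```

servo_tool(rows=[[0,0,0,-1,-0.1,0,0.9],[0,0,0,-1,-0.1,0,0.9],[0,0,0,0,0,0,0.9]])

```text
clock: 4.97
eef_pos: [353.9, 46.4, 85.4]
eef_rot: [3.14, 0.006, -3.042]
wrist_force: [14.1, 9.3, -13.4]
finger_gap: 19.2
finger_force: 25.0
```

servo_tool(rows=[[0,0,0,-1,-0.1,0,0.9],[0,0,0,-1,-0.1,0,0.9],[0,0,0,0,0,0,0.9]])

```text
clock: 5.35
eef_pos: [352.8, 46.3, 85.6]
eef_rot: [3.14, 0.008, -3.042]
wrist_force: [20.4, 12.0, -18.4]
finger_gap: 19.2
finger_force: 25.0
```

```bash
python3 - <<'E'
from h import *
cv2.imwrite("pics/t1.png",cv2.resize(manip.camera("top")[200:340,210:350,::-1],None,fx=4,fy=4,interpolation=cv2.INTER_CUBIC))
E
```

servo_tool(rows=[[0,0,0,1.5,0,0,0.9],[0,0,0,0,0,0,0.4],[0,0,0,0,0,0,0.3],[0,0,0,0,0,0,0.3],[0,0,0,0,0,30,0.3],[0,0,0,0,0,40,0.2],[0,0,0,40,4,0,0.1],[0,0,0,50,5,0,0.1],[0,0,0,50,5,0,0.1],[0,0,0,10,0,0,0.1],[0,0,0,0,0,0,0.1],[0,0,0,0,0,0,0.1]])

```text
clock: 6.9
eef_pos: [500.5, 59.4, 154.6]
eef_rot: [-3.142, -0.0, -3.041]
wrist_force: [0.3, -0.3, -0.0]
finger_gap: 84.5
finger_force: 0.0
```

```bash
python3 - <<'E'
from h import *
P=pose("wrist")
im=manip.camera("wrist")[:,:,::-1]; s=manip.read_state(); print(s['eef_pos'],s['eef_rot'])
cv2.imwrite("pics/w1.png",im)
M=np.array([[np.cos(3.2417),-np.sin(3.2417)],[np.sin(3.2417),np.cos(3.2417)]]);o=np.array([503.5,60.35])
for l,z in [((0,0),62),((0,0),12),((150,0),103),((38,0),71)]: print(l,z,proj(P,[*(M@np.array(l)+o),z]).round(1))
E
```

```text
[500.57428872  59.40366106 154.78782987] [-3.14155174e+00  2.51985305e-04 -3.04120223e+00]
(0, 0) 62 [319.5 198. ]
(0, 0) 12 [319.5 183.9]
(150, 0) 103 [319.4 -25.2]
(38, 0) 71 [319.5 153.7]
```

View pics/w1.png

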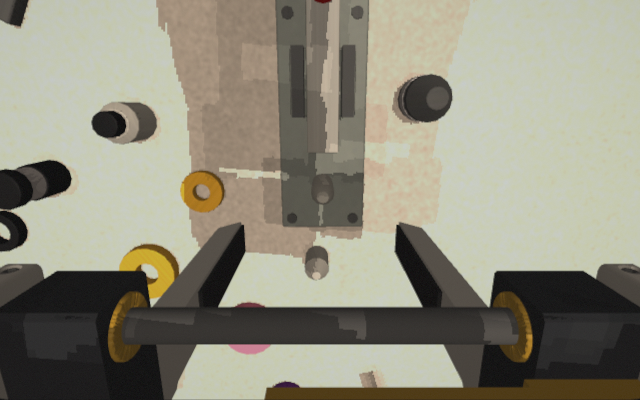

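```bash
python3 - <<'E'
from h import *
im=cv2.imread("pics/w1.png")
a=cv2.resize(im[140:240,270:370],(600,600),interpolation=cv2.INTER_CUBIC)
cv2.imwrite("pics/w1c.png",a)
E
```

```text
(no output)
```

View pics/w1c.png

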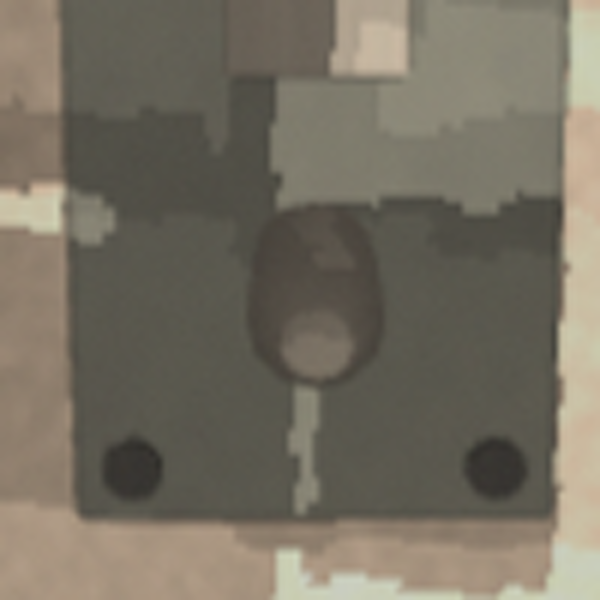

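```bash
python3 - <<'E'
from h import *
P=pose("wrist")
f=lambda x,y:(270+x/6-.4,140+y/6-.4)
print("tip",ray(P,f(317,344),62),"keeper end",ray(P,f(319,76),71), "corners",ray(P,f(80,518),12),ray(P,f(553,516),12))
print("brass approx",ray(P,(149,267),14))
E
```

```text
tip [502.55036483  62.69554446  62.        ] keeper end [464.47385513  58.97880495  71.        ] corners [550.26703238  28.32177835  12.        ] [542.05841755 106.64778385  12.        ]
brass approx [ 607.86666803 -105.0190938    14.        ]
```

servo_tool(rows=[[0,0,0,27.5,-41.5,0,0.1],[0,0,0,27.5,-41.5,0,0.1],[0,0,0,27.5,-41.5,-10,0.1],[0,0,0,27.5,-41.5,-10,0.1],[0,0,0,0,0,0,0.1],[0,0,0,0,0,0,0.1]])

```text
clock: 7.7
eef_pos: [610.8, -106.0, 134.8]
eef_rot: [3.141, 0.0, -3.041]
wrist_force: [-0.4, 0.1, -0.1]
finger_gap: 84.4
finger_force: 0.0
```

```bash
cat > w.py <<'E'
from h import *
import sys
name,u=sys.argv[1],None
P=pose("wrist"); im=manip.camera("wrist")[:,:,::-1]; print(manip.read_state()['eef_pos'])
x0,y0,x1,y1,s=[int(v) for v in sys.argv[2:7]]
cv2.imwrite(f"pics/{name}_full.png",im)
cv2.imwrite(f"pics/{name}.png",cv2.resize(im[y0:y1,x0:x1],None,fx=s,fy=s,interpolation=cv2.INTER_CUBIC))
E
python3 w.py b1 240 110 400 230 5
```

```text
[ 610.90733665 -105.64008974  135.09378565]
```

View pics/b1.png

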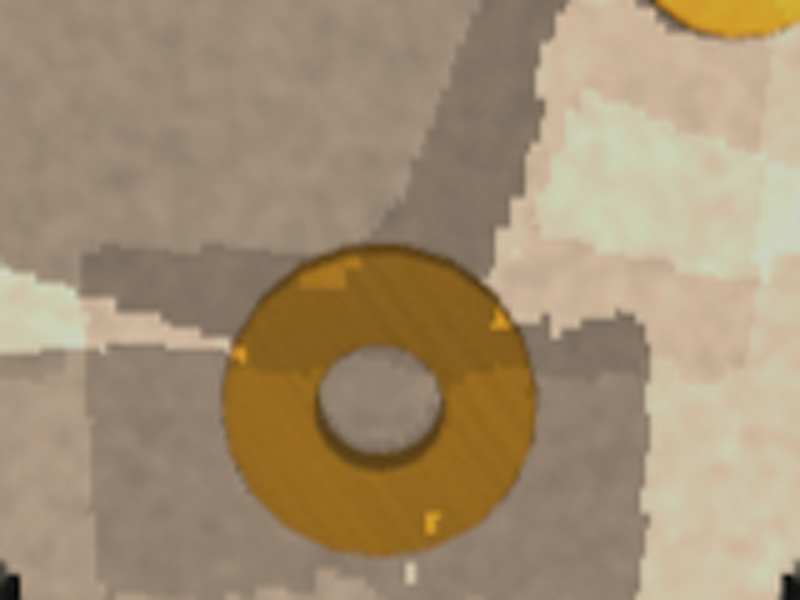

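```bash
cat > fit.py <<'E'
from h import *
from scipy.optimize import least_squares
def fit(P,ext,z,r):
    # ext: full-image pixel umin,umax,vmin,vmax of circle radius r at height z
    t=np.linspace(0,2*np.pi,200)
    def f(c):
        q=np.array([proj(P,[c[0]+c[2]*np.cos(a),c[1]+c[2]*np.sin(a),z]) for a in t])
        return np.array([q[:,0].min(),q[:,0].max(),q[:,1].min(),q[:,1].max()])-ext
    c0=ray(P,((ext[0]+ext[1])/2,(ext[2]+ext[3])/2),z)
    s=least_squares(f,[c0[0],c0[1],r]); return s.x.round(2),s.fun.round(2)
E
python3 - <<'E'
from fit import *
P=pose("wrist")
g=lambda a,b,c,d:np.array([240+a/5-.4,240+b/5-.4,110+c/5-.4,110+d/5-.4])
print(fit(P,g(223,537,248,555),14,29),fit(P,g(317,444,346,470),14,11.5))
E
```

```text
(array([ 615.46, -108.07,   28.59]), array([-0.15,  0.15,  0.15, -0.16])) (array([ 616.1 , -107.92,   11.57]), array([-0.06,  0.06,  0.06, -0.06]))
```

servo_tool(rows=[[0,0,0,4.8,-2.2,-40,0.1],[0,0,0,0,0,-45,0.1],[0,0,0,0,0,-35,0.1],[0,0,0,0,0,-11,0.1],[0,0,0,0,0,0,0.1],[0,0,0,0,0,0,0.5],[0,0,0,0,0,0,0.6],[0,0,0,0,0,0,0.6],[0,0,0,0,0,0,0.6],[0,0,0,0,0,0,0.6]], grip_force=25)

```text
clock: 9.0
eef_pos: [616.5, -108.8, 4.1]
eef_rot: [-3.141, 0.001, -3.041]
wrist_force: [-2.5, 0.1, 6.3]
finger_gap: 56.1
finger_force: 25.1
```

servo_tool(rows=[[0,0,0,0,0,15,0.6],[0,0,0,0,0,40,0.6],[0,0,0,0,0,35,0.6],[0,0,0,-20,30,0,0.6],[0,0,0,-27,40,0,0.6],[0,0,0,-27,40,0,0.6],[0,0,0,-27,40,0,0.6],[0,0,0,-12.5,21.2,0,0.6],[0,0,0,0,0,0,0.6],[0,0,0,0,0,0,0.6]])

```text
clock: 10.25
eef_pos: [503.2, 62.0, 93.9]
eef_rot: [-3.141, 0.001, -3.041]
wrist_force: [0.3, 0.4, -1.3]
finger_gap: 56.0
finger_force: 25.1
```

```bash
python3 w.py b2 240 160 400 280 5
```

```text
[503.14311379  61.8308339   93.70943448]
```

View pics/b2.png

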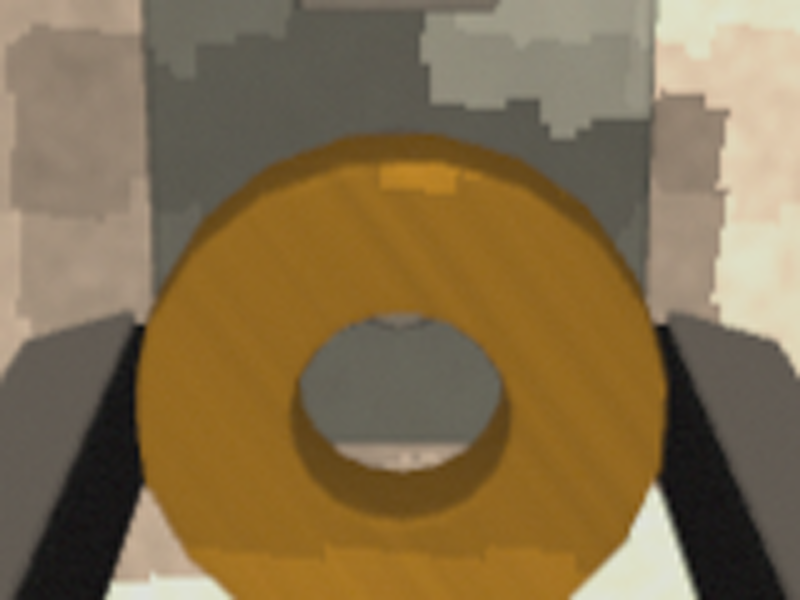

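```bash
python3 - <<'E'
from fit import *
P=pose("wrist")
g=lambda a,b,c,d:np.array([240+a/5-.4,240+b/5-.4,160+c/5-.4,160+d/5-.4])
for z in(103,104,105):print(fit(P,g(291,511,313,519),z,11.5))
# camera-consistent post: tip px from the w1 view
E
```

```text
(array([502.45,  62.61,  11.79]), array([-0.08,  0.08,  0.09, -0.09]))
(array([502.02,  62.56,  11.72]), array([-0.08,  0.08,  0.09, -0.09]))
(array([501.6 ,  62.52,  11.65]), array([-0.08,  0.08,  0.09, -0.09]))
```

servo_tool(rows=[[0,0,0,0.6,0.2,-15,0.6],[0,0,0,0,0,-10,0.6],[0,0,0,0,0,-5,0.6],[0,0,0,0,0,-5,0.6],[0,0,0,0,0,-4,0.6],[0,0,0,0,0,0,0.6]])

```text
clock: 11.05
eef_pos: [503.2, 62.7, 54.3]
eef_rot: [3.142, -0.0, -3.041]
wrist_force: [0.7, 0.8, -2.6]
finger_gap: 56.1
finger_force: 25.1
```

Bottom is now at about z = 50, at the cylinder with almost no force.

servo_tool(rows=[[0,0,0,0,0,-3,0.6],[0,0,0,0,0,-5,0.6],[0,0,0,0,0,-5,0.6],[0,0,0,0,0,0,0.6]])

```text
clock: 11.55
eef_pos: [503.0, 62.7, 41.0]
eef_rot: [3.142, -0.001, -3.041]
wrist_force: [0.5, -0.1, -1.0]
finger_gap: 56.0
finger_force: 25.1
```

servo_tool(rows=[[0,0,0,0,0,-5,0.6],[0,0,0,0,0,-5,0.6],[0,0,0,0,0,-5,0.6],[0,0,0,0,0,-4,0.6],[0,0,0,0,0,-3,0.6],[0,0,0,0,0,-1.5,0.6],[0,0,0,0,0,0,0.6]])

```text
clock: 12.42
eef_pos: [503.3, 62.7, 17.9]
eef_rot: [-3.142, 0.0, -3.041]
wrist_force: [-1.5, -0.4, -3.0]
finger_gap: 56.2
finger_force: 25.1
```

servo_tool(rows=[[0,0,0,0,0,-1,0.6],[0,0,0,0,0,-1,0.6],[0,0,0,0,0,0,0.6]])

```text
clock: 12.8
eef_pos: [503.4, 62.7, 16.1]
eef_rot: [-3.142, 0.0, -3.041]
wrist_force: [-0.1, -0.2, 0.6]
finger_gap: 56.2
finger_force: 25.1
```

servo_tool(rows=[[0,0,0,0,0,-0.7,0.6],[0,0,0,0,0,0,0.6]])

```text
clock: 13.05
eef_pos: [503.4, 62.7, 16.0]
eef_rot: [-3.141, 0.0, -3.041]
wrist_force: [-5.3, -0.4, 10.8]
finger_gap: 56.5
finger_force: 25.1
```

servo_tool(rows=[[0,0,0,0,0,0.7,0.5],[0,0,0,0,0,0,0.2],[0,0,0,0,0,0,0.1],[0,0,0,0,0,0,0.1],[0,0,0,0,0,20,0.1],[0,0,0,0,0,50,0.1],[0,0,0,0,0,48,0.1],[0,0,0,-6,-39,0,0.1],[0,0,0,-6,-45,0,0.1],[0,0,0,-8,-50,0,0.1],[0,0,0,-8,-50,0,0.1],[0,0,0,-8,-50,0,0.1],[0,0,0,-8,-50,0,0.1],[0,0,0,-8,-50,0,0.1],[0,0,0,-5,-35,0,0.1],[0,0,0,0,0,0,0.1],[0,0,0,0,0,0,0.1]])

```text
clock: 15.18
eef_pos: [446.3, -305.7, 133.8]
eef_rot: [3.141, -0.0, -3.041]
wrist_force: [-0.1, 0.3, 0.1]
finger_gap: 84.7
finger_force: 0.0
```

```bash
python3 w.py s1 240 120 400 240 5
```

```text
[ 446.45234497 -305.40508051  133.90511861]
```

View pics/s1.png

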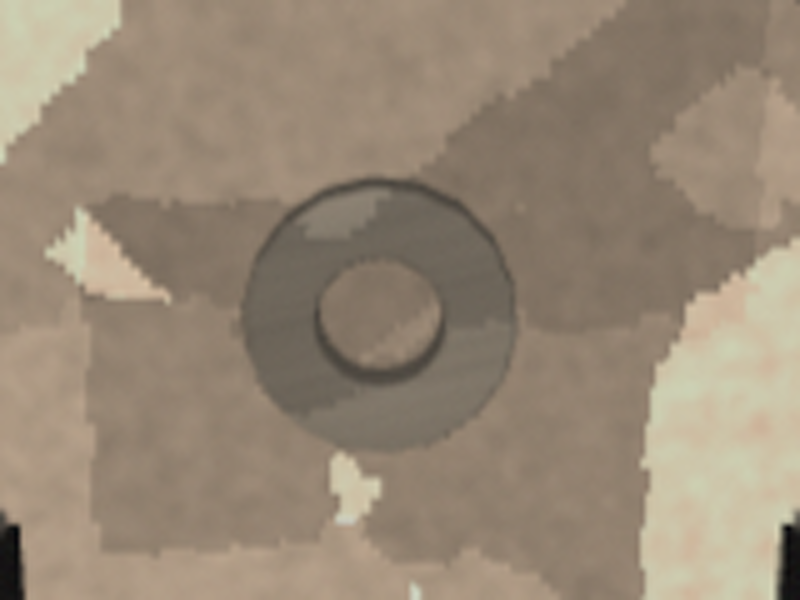

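```bash
python3 - <<'E'
from fit import *
P=pose("wrist")
g=lambda a,b,c,d:np.array([240+a/5-.4,240+b/5-.4,120+c/5-.4,120+d/5-.4])
print(fit(P,g(242,516,184,452),14,25),fit(P,g(315,445,259,384),14,11.5),manip.read_state()['eef_pos'])
E
```

```text
(array([ 444.3 , -308.62,   24.66]), array([-0.06,  0.06,  0.06, -0.07])) (array([ 444.54, -308.42,   11.61]), array([ 0.07, -0.07, -0.08,  0.08])) [ 446.45234497 -305.40508051  133.90511861]
```

servo_tool(rows=[[0,0,0,-1.2,-3,-40,0.1],[0,0,0,0,0,-45,0.1],[0,0,0,0,0,-35,0.1],[0,0,0,0,0,-10,0.1],[0,0,0,0,0,0,0.1],[0,0,0,0,0,0,0.5],[0,0,0,0,0,0,0.6],[0,0,0,0,0,0,0.7],[0,0,0,0,0,0,0.7],[0,0,0,0,0,0,0.7]])

```text
clock: 16.48
eef_pos: [445.2, -309.4, 4.3]
eef_rot: [-3.141, 0.0, -3.041]
wrist_force: [-0.5, -0.3, 4.0]
finger_gap: 50.1
finger_force: 25.0
```

servo_tool(rows=[[0,0,0,0,0,15,0.7],[0,0,0,0,0,40,0.7],[0,0,0,0,0,35,0.7],[0,0,0,4,25,0,0.7],[0,0,0,7,45,0,0.7],[0,0,0,8,50,0,0.7],[0,0,0,8,50,0,0.7],[0,0,0,8,50,0,0.7],[0,0,0,8,50,0,0.7],[0,0,0,7,45,0,0.7],[0,0,0,6,35,0,0.7],[0,0,0,2,22,0,0.7],[0,0,0,0,0,0,0.7],[0,0,0,0,0,0,0.7]])

```text
clock: 18.23
eef_pos: [503.0, 62.1, 94.3]
eef_rot: [-3.141, 0.0, -3.041]
wrist_force: [-1.0, 0.5, -1.7]
finger_gap: 49.9
finger_force: 25.0
```

```bash
python3 - <<'E'
from h import *
print(np.mean([(manip.camera("wrist"),manip.read_state()['eef_pos'])[1] for _ in range(4)],0))
E
```

```text
[503.05780671  61.93384936  94.13864332]
```

servo_tool(rows=[[0,0,0,0.2,0.7,-15,0.7],[0,0,0,0,0,-10,0.7],[0,0,0,0,0,-5,0.7],[0,0,0,0,0,-5,0.7],[0,0,0,0,0,-5,0.7],[0,0,0,0,0,-4,0.7],[0,0,0,0,0,0,0.7]])

```text
clock: 19.3
eef_pos: [503.2, 63.4, 49.7]
eef_rot: [3.142, -0.0, -3.041]
wrist_force: [-0.7, -0.4, -1.3]
finger_gap: 49.5
finger_force: 25.0
```

servo_tool(rows=[[0,0,0,0,-0.4,-4,0.7],[0,0,0,0,0,-5,0.7],[0,0,0,0,0,-4,0.7],[0,0,0,0,0,-3,0.7],[0,0,0,0,0,-2,0.7],[0,0,0,0,0,0,0.7]])

```text
clock: 20.05
eef_pos: [503.2, 63.0, 31.9]
eef_rot: [-3.142, -0.0, -3.041]
wrist_force: [-0.6, -0.4, -1.2]
finger_gap: 49.4
finger_force: 25.0
```

servo_tool(rows=[[0,0,0,0,0,-1,0.7],[0,0,0,0,0,-1,0.7],[0,0,0,0,0,-0.4,0.7],[0,0,0,0,0,0,0.7]])

```text
clock: 20.55
eef_pos: [503.4, 63.0, 30.2]
eef_rot: [-3.142, 0.0, -3.041]
wrist_force: [-3.9, 0.1, 8.4]
finger_gap: 49.5
finger_force: 25.0
```

servo_tool(rows=[[0,0,0,0,0,0.4,0.6],[0,0,0,0,0,0,0.2],[0,0,0,0,0,0,0.1],[0,0,0,0,0,0,0.1],[0,0,0,0,0,20,0.1],[0,0,0,0,0,50,0.1],[0,0,0,0,0,34,0.1],[0,0,0,8,-30,0,0.1],[0,0,0,11,-45,0,0.1],[0,0,0,13,-50,0,0.1],[0,0,0,13,-50,0,0.1],[0,0,0,13,-50,0,0.1],[0,0,0,13,-50,0,0.1],[0,0,0,11,-44,0,0.1],[0,0,0,0,0,0,0.1],[0,0,0,0,0,0,0.1]])

```text
clock: 22.55
eef_pos: [585.1, -255.5, 133.6]
eef_rot: [3.141, -0.0, -3.041]
wrist_force: [-0.7, 0.4, -0.2]
finger_gap: 84.6
finger_force: 0.0
```

```bash
python3 w.py k1 240 120 400 240 5; python3 - <<'E'
from fit import *
P=pose("wrist"); im=cv2.imread("pics/k1_full.png")[100:240,230:410]
m=(im.max(2)<85).astype(np.uint8)
cs,h=cv2.findContours(m,cv2.RETR_CCOMP,cv2.CHAIN_APPROX_NONE)
for c,q in zip(cs,h[0]):
    x,y,w,hh=cv2.boundingRect(c)
    if w>15: print(q[3],x+230,y+100,w,hh)
print(manip.read_state()['eef_pos'])
print(im[60:100:3,60:130:4].max(2))
E
```

```text
[ 585.19630297 -255.07260165  133.87428142]
-1 295 163 45 46
7 304 174 27 24
-1 365 105 45 46
[ 585.19630297 -255.07260165  133.87428142]
[[122 138 139 144 150 146 148 126 123 124 125 126 123 142 125 124 130 126]
 [122 125 127 128 147 123  78  59 100 129 126 124 125 130 127 125 128 125]
 [122 121 127 123  69  25  24  24  23  17 114 125 126 123 125 127 129 127]
 [119 126 126  45  22  24  25  20  22  23  18 125 128 126 123 123 122 129]
 [123 125 113  20  23  20  22  18  24  24  22  18 130 129 126 126 128 132]
 [122 122  24  21  20  21  97 118  71  20  20  22 126 126 131 123 128 133]
 [123 120  20  21  22 124 125 126 123  78  19  21  53 134 130 127 124 134]
 [137 136  23  25 101 122 131 126 123 127  23  20  26 143 128 126 125 131]
 [142 108  23  22 117 124 129 122 128 144  39  23  25 145 128 128 128 132]
 [142 104  21  20 116 123 122 123 136 140  27  24  23 144 142 145 140 140]
 [141 135  24  23  51 127 124 135 143 128  20  25  25 146 142 143 137 146]
 [136 139  23  21  18 114 138 137 135  58  25  23  32 143 137 146 140 144]
 [140 144  34  25  25  18  70 103  32  20  23  24 125 139 140 143 138 139]
 [136 144 117  24  29  32  29  25  22  24  24  24 139 142 143 138 135 141]]
```

```bash
python3 - <<'E'
from fit import *
P=pose("wrist"); a=proj(P,[564,-255,12]);b=proj(P,[564,-255,0]);print(a-b)
for d in (.5,1.,1.5):print(fit(P,np.array([294.5,339.5,162.5+d,208.5]),12,21))
E
```

```text
[0.06444227 2.23884438]
(array([ 585.55, -256.61,   20.78]), array([-0.44,  0.44,  0.45, -0.47]))
(array([ 585.78, -256.59,   20.67]), array([-0.32,  0.32,  0.33, -0.34]))
(array([ 586.01, -256.56,   20.56]), array([-0.2 ,  0.2 ,  0.2 , -0.21]))
```

servo_tool(rows=[[0,0,0,1.7,-1.3,-40,0.1],[0,0,0,0,0,-45,0.1],[0,0,0,0,0,-35,0.1],[0,0,0,0,0,-10,0.1],[0,0,0,0,0,0,0.1],[0,0,0,0,0,0,0.5],[0,0,0,0,0,0,0.6],[0,0,0,0,0,0,0.8],[0,0,0,0,0,0,0.8],[0,0,0,0,0,0,0.8]])

```text
clock: 23.85
eef_pos: [587.0, -257.3, 4.0]
eef_rot: [-3.142, 0.0, -3.041]
wrist_force: [-0.2, 0.2, 1.0]
finger_gap: 41.1
finger_force: 25.0
```

Lift 94 and go to the post: (-83.8, +320).

servo_tool(rows=[[0,0,0,0,0,15,0.8],[0,0,0,0,0,40,0.8],[0,0,0,0,0,35,0.8],[0,0,0,-6,22,0,0.8],[0,0,0,-11,42,0,0.8],[0,0,0,-13,50,0,0.8],[0,0,0,-13,50,0,0.8],[0,0,0,-13,50,0,0.8],[0,0,0,-12,46,0,0.8],[0,0,0,-10,38,0,0.8],[0,0,0,-5.8,22,0,0.8],[0,0,0,0,0,0,0.8],[0,0,0,0,0,0,0.8],[0,0,0,0,0,0,0.8]])

```text
clock: 25.6
eef_pos: [503.4, 61.9, 94.1]
eef_rot: [-3.142, 0.0, -3.042]
wrist_force: [0.3, -0.1, -0.4]
finger_gap: 41.5
finger_force: 25.0
```

```bash
python3 - <<'E'
from fit import *
print(np.mean([(manip.camera("top"),manip.read_state()['eef_pos'])[1] for _ in range(3)],0))
P=pose("wrist"); im=manip.camera("wrist")[:,:,::-1]; cv2.imwrite("pics/k2.png",im)
im=im[180:280,270:370]; m=(im.max(2)<45).astype(np.uint8)
cs,h=cv2.findContours(m,cv2.RETR_CCOMP,cv2.CHAIN_APPROX_NONE)
for c,q in zip(cs,h[0]):
    x,y,w,hh=cv2.boundingRect(c)
    if w>12: print(q[3],x+270,y+180,w,hh)
E
```

```text
[503.32878795  62.05047531  93.97900215]
-1 270 200 100 80
0 299 219 43 36
```

servo_tool(rows=[[0,0,0,-0.1,0.6,-15,0.8],[0,0,0,0,0,-10,0.8],[0,0,0,0,0,-5,0.8],[0,0,0,0,0,-3,0.8],[0,0,0,0,0,-3,0.8],[0,0,0,0,0,-2,0.8],[0,0,0,0,0,0,0.8]])

```text
clock: 26.68
eef_pos: [503.1, 63.3, 56.0]
eef_rot: [-3.142, 0.0, -3.041]
wrist_force: [-0.1, -0.2, -0.4]
finger_gap: 41.4
finger_force: 25.0
```

servo_tool(rows=[[0,0,0,0,-0.3,-3,0.8],[0,0,0,0,0,-3,0.8],[0,0,0,0,0,-3,0.8],[0,0,0,0,0,-1.5,0.8],[0,0,0,0,0,0,0.8]])

```text
clock: 27.3
eef_pos: [503.0, 63.0, 45.3]
eef_rot: [-3.142, -0.0, -3.041]
wrist_force: [-0.7, 0.6, -2.2]
finger_gap: 41.0
finger_force: 25.0
```

servo_tool(rows=[[0,0,0,0,0,-0.7,0.8],[0,0,0,0,0,-0.7,0.8],[0,0,0,0,0,-0.4,0.8],[0,0,0,0,0,0,0.8]])

```text
clock: 27.8
eef_pos: [503.2, 63.0, 44.0]
eef_rot: [-3.142, 0.0, -3.041]
wrist_force: [-2.7, -0.8, 4.9]
finger_gap: 41.4
finger_force: 25.0
```

Contact at the expected height (44). Release and retreat, then check.

servo_tool(rows=[[0,0,0,0,0,0,0.6],[0,0,0,0,0,0,0.3],[0,0,0,0,0,0,0.3],[0,0,0,0,0,15,0.3],[0,0,0,0,0,40,0.3],[0,0,0,0,0,55,0.3],[0,0,0,0,-40,30,0.3],[0,0,0,0,-50,0,0.3],[0,0,0,0,-50,0,0.3],[0,0,0,0,0,0,0.3],[0,0,0,0,0,0,0.3]])

```text
clock: 29.18
eef_pos: [503.1, -76.7, 184.2]
eef_rot: [-3.142, 0.001, -3.041]
wrist_force: [-0.1, 0.2, -0.4]
finger_gap: 66.2
finger_force: 0.0
```

```bash
python3 - <<'E'
from h import *
im=manip.camera("scene")[:,:,::-1]
a=cv2.resize(im[140:300,150:440],(800,441),interpolation=cv2.INTER_CUBIC)
b=cv2.resize(im[150:210,260:350],(240,160),interpolation=cv2.INTER_CUBIC)
t=manip.camera("top")[:,:,::-1]
t=cv2.resize(t[215:335,215:335],(450,450)) [:159]
out=np.zeros((600,800,3),np.uint8); out[:441]=a; out[441:600,:450]=t; out[441:600,460:700]=b[:159]
cv2.imwrite("pics/final.png",out)
E
```

```text
(no output)
```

View pics/final.png

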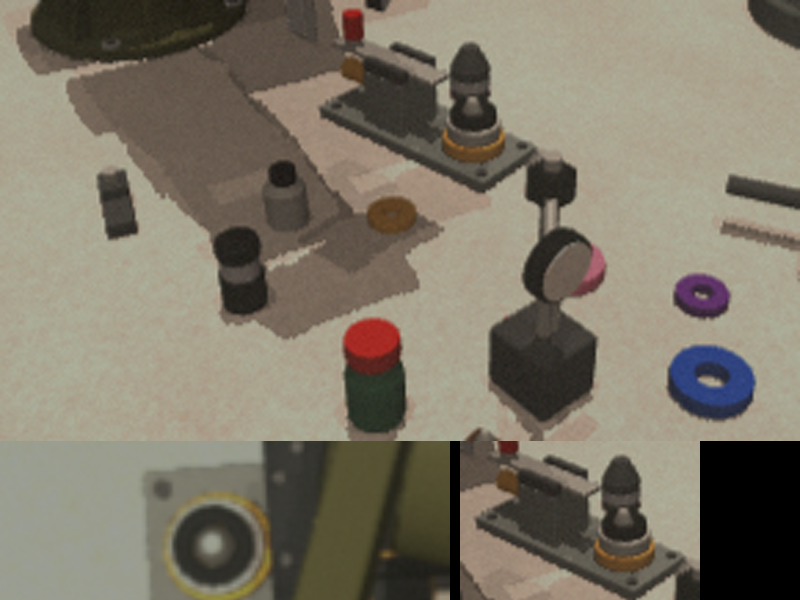

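```bash
python3 -c "
from cell import manip
print(manip.sign_off())"
```

```text
the job is handed in; nothing more can be done
None
```

The keeper is pulled out to its stop. The brass, steel and black collars are each seated on the post in that order and released, and the job was handed in at about 29 s; the final picture showed nothing disturbed.

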